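Hold a stem probe centred in a chamber's port

TASK

Take the hand probe out of its rest and lower its stem through the wide open port in the top of the conditioning chamber, so that the stem hangs in the middle of the port and never touches anything: contact would spoil the temperature reading. Bring the white sprung cover down gently over the port and push on until it has slid up half of its travel, about 12 mm. Finish while holding the probe there, upright and still, without letting go, and leave everything else on the bench where it is.

Things in the scene. Friction and masses are not known exactly. Their poses are not given: they have to be found in the camera images.
- probe: Grey hand-held temperature probe, about 0.17 kg, hanging upright in its rest. Origin on its axis, under the round collar (56 mm across) that sits on the ring; z up. Grip: a block 26 mm across its flat sides (own y; pinch there), 34 mm along own x, from 16 to 101 mm above the origin. A boss 44 mm across reaches 10 mm down into the ring; below it the white cover and the stem.
- stem: Straight steel stem of the probe, 6 mm across, rigidly on the probe's axis. Its origin and axes are the probe's. It reaches 85 mm below the probe's origin.
- stem_tip (a point): Lower end of the stem, on the axis, 85 mm below the probe's origin.
- stem_mid (a point): Point on the stem's axis 47 mm above its tip (38 mm below the probe's origin); it is level with the chamber's top plate when the cover has been pushed up halfway.
- cover_face (a point): Centre of the flat underside of the white sprung cover, a disc 34 mm across, 6 mm thick, that slides along the stem on a white sleeve. At rest it lies 50 mm below the probe's origin, so 35 mm of stem stand out below it.
- cover (a joint): How far the sprung cover has slid up the stem, m: 0 at rest (lowest), 0.024 at its upper stop. At 0.012 the broad black band on the white sleeve reaches the boss's lower edge. A light spring pushes it down: about 1 N at first, 2 N halfway, 3 N at the stop.
- rest: Fixed probe rest: grey foot 108x76x10 mm, steel pillar at own x = +46 mm and a black level ring, 66 mm outside, 46 mm inside diameter, its top 115 mm above the bench. Origin on the bench under the ring's centre. The probe hangs in it, stem tip 30 mm above the bench, and is drawn straight up.
- chamber: Fixed small conditioning chamber: white box 104 (own x) x 92 (own y) mm; aluminium top plate 12 mm thick, top face 80 mm above the bench; hollow for 70 mm below that face. Origin on the bench under its centre; display and knob on the -x side. Wide open port (18 mm) in the -y half; in the +y half a narrow 8 mm vent between two rubber stoppers 21 mm across, 12 mm tall.
- port (a point): Centre of the mouth of the wide port, in the plane of the plate's top face, at (0, -18 mm, 80 mm) in the chamber's frame; z up. The bore is 18 mm across, straight down through the 12 mm plate.
- marker: Bystander: black felt marker lying flat, 18x136x18 mm; origin under its middle, long along its own y.
- vial_1: Bystander: small glass vial with black cap, 17 mm across, 48 mm tall; origin under its centre.
- lab_timer: Bystander: white digital timer standing on its foot, 33x68x56 mm; origin under its centre.
- weighing_bottle_1: Bystander: squat lidded glass weighing bottle, 38 mm across, 61 mm tall; origin under its centre.
- dropper_bottle: Bystander: small brown bottle with black cap, 32 mm across, 72 mm tall; origin under its centre.
- log_book: Bystander: dark blue bound book lying flat, 210x149x18 mm; origin under its centre.
- pen: Bystander: blue ball pen lying flat, 9x138x10 mm; origin under its middle, long along its own y.
- bottle_amber_2: Bystander: brown bottle with black cap, 54 mm across, 112 mm tall; origin under its centre.

How it is judged:
By the outcome, as a careful person would: the job done as asked, in the order asked, and still so for the second after the job is handed in, while the arm keeps its last pose, push and grip.
It also fails if it takes over 42 s, if anything falls off the work surface, if the arm or the gripper's body presses on something with over 40 N, if the wrist force passes 120 N, or if a joint passes its speed limit or range.

ROBOT

A 6-joint arm with a two-finger parallel gripper is mounted at the origin on a cart in front of the work surface, level with it; the furniture and walls round the work are solid. World frame = base frame: x ahead of the robot, y to its left, z up, the work surface at z = 0. Lengths are in mm, angles in rad, forces in N, time in s.
With the tool pointing down it reaches from about 300 to 850 mm from the base axis. Payload 4.2 kg.
Tool frame: the origin (TCP) lies midway between the tips of the shut fingers; the grasp point (between the pads) lies 19 mm behind it; z points along the fingers, y is the line along which they close (so a half turn about z gives the same grasp; the last joint's range is limited). The gripper opens to 91 mm and grips with 3 to 60 N. Pads are 32 mm wide; open, the fingers measure 118 mm over their backs; the gripper's body (76 mm by 178 mm) begins 60 mm behind the grasp point.
Start: joints at [1.15, 0.32, 1.565, -0, 1.257, -0.02], TCP at [224.343, 529.446, 213.976] pointing down, gripper open.
Joint ranges: [-3.11, 3.11], [-0.84, 2.01], [0.21, 2.61], [-1.34, 4.49], [0.05, 2.63], [-2.56, 2.56]. Speed limits (rad/s): [2.57, 2.57, 3.14, 3.14, 3.14, 3.14].

INTERFACE

Orientations are given as a unit quaternion [w, x, y, z].
In Python, from bench import robot gives the robot as it stands.
- The arm moves only by the tool carry_out, never from a script. Its argument "rows" is a list that holds one entry, the list of rows, each a list of 4 numbers: the shift along the tool's x, y, z in mm, then the turn about the tool's z in degrees. In form: [[[dx, dy, dz, spin], ...]]. A call has 1 to 8 rows; each row is the pose to reach, as a shift and turn from the pose commanded when the call began, along the tool's axes at that moment; what a row does not reach only later rows make up. A row lasts 1/8 s, in which the tool goes at most 62.5 mm and 10.7 degrees, less where a joint would pass 70% of its speed; a pose out of reach is approached as far as the arm can. A call with a gripper value outside its range is refused whole. "gripper" is the opening, from -1 (shut) to 1 (fully open), set as the call begins (left out, the last holds). The fingers move at their own pace and stop on an object; the grip force is fixed at half the most. Time passes only in rows, so rows that repeat a pose let the fingers close. It gives the time, the measured TCP pose, the force, the opening and the grip force at its end, in the units of the state.
- robot.sense(): the state, without advancing time (a new reading comes with each control period).
- robot.snapshot(name): name is "scene" or "top"; returns (picture, depth): 400x640x3 uint8, red, green, blue; 400x640 float32, mm along the optical axis (not along the pixel's ray), 0 where there is no reading.
- robot.get_calibration(name): a dict with "fov_y" (degrees; the focal length in pixels is half the picture's height over the tangent of half this angle, whatever the lens; pixels are square), "cx", "cy" (the principal point, pixels), "k1" (the pictures are not rectified: a ray, as slopes to the right and down, at radius r is drawn at 1 + k1 r^2 times it, then the intrinsics apply), "R" (3x3) and "t" (3): a world point X has camera coordinates R X + t. Camera axes: x right, y down, z forward; pixel columns grow to the right and rows downward; lengths in mm; the calibration is good to about 2 mm. A picture is of the moment at which its call begins. get_calibration takes no time and is no camera call.
- robot.hand_in(): hands the job in; it is judged then, once.
Trained networks look in the newest picture that a camera, given by its name, has taken for a name from the list of things; names that differ only in an ending like _2 or _b are one class to them, and where a whole thing is asked for, a point or a joint stands for the part that bears it (a point fixed in the world has none). Each returns a list of dicts, best first, with "p" (0 to 1); they miss things now and then, are a little off and sometimes report something else, mostly with a low value. They report only what shows in the picture. A call takes as long as a camera call.
- robot.trace(query, camera): "mask" (400x640 bool, what is visible of it) and "extent" ([left, top, right, bottom] in pixels, round what is visible of it).
The state is a dict: "time_s": time; "joint_positions": joint angles; "joint_vel": joint speeds; "joint_torque": joint torques, N m; "eef_pos": TCP position; "ee_rot": TCP orientation; "contact_force": force on the tool from outside, world axes, zero at the start; "ft_torque": the same for the moment, N m; "gripper_width": finger opening in mm; "grasp_force": force on a finger pad.
Only numpy, scipy, OpenCV 4.12 (cv2) and the standard library are available. Lean on these libraries where they do the work, as an engineer would, in place of code of your own. Each camera call takes 0.05 s, during which the arm holds its last target. There are 200 camera calls.

## Working session

There is one attempt and no reset: what is moved stays moved. The work goes in short steps, Python scripts to look and compute and a tool call to move; the robot and the scene stay as the last step left them, time stands still between calls to the robot, and variables do not carry over. Pictures are saved under pics/ and viewed, at most 10 in all, crops included, and the job is handed in when it is done.

Besides the shell and the picture viewer there is one more tool, called after "Request:" by a JSON object that holds its "name" and its "arguments". carry_out: Moves the arm, as the interface text tells. Its arguments: {"type":"object","properties":{"rows":{"type":"array","items":{"type":"array","items":{"type":"array","items":{"type":"number"}}}},"gripper":{"type":"number"}},"required":["rows"]}

```bash
mkdir -p pics; cat > h.py <<'E'
import numpy as np, cv2
from bench import robot
def cam(n):
    c=robot.get_calibration(n); f=200/np.tan(np.radians(c["fov_y"])/2)
    return c,f,np.array(c["R"]),np.array(c["t"]).ravel()
def rays(n,uv):
    c,f,R,t=cam(n); uv=np.atleast_2d(np.asarray(uv,float))
    d=(uv-[c["cx"],c["cy"]])/f; s=d.copy()
    for _ in range(20): s=d/(1+c["k1"]*(s**2).sum(1,keepdims=True))
    return np.c_[s,np.ones(len(s))],R,t
def at_depth(n,uv,z):
    r,R,t=rays(n,uv); return (r*np.asarray(z).reshape(-1,1)-t)@R
def at_z(n,uv,h):
    r,R,t=rays(n,uv); o=-R.T@t; d=r@R
    return o+d*((h-o[2])/d[:,2:])
def proj(n,X):
    c,f,R,t=cam(n); p=np.atleast_2d(X)@R.T+t; s=p[:,:2]/p[:,2:]
    return s*(1+c["k1"]*(s**2).sum(1,keepdims=True))*f+[c["cx"],c["cy"]]
def cloud(n,dep,mask):
    v,u=np.nonzero(mask&(dep>0)); return at_depth(n,np.c_[u,v],dep[v,u])
E
python3 - <<'E'
from h import *
s=robot.sense(); print(s["eef_pos"],s["ee_rot"],s["gripper_width"])
for n in("scene","top"):
    p,d=robot.snapshot(n); cv2.imwrite(f"pics/{n}0.png",p[:,:,::-1]); np.savez(f"{n}0.npz",p=p,d=d)
    c,f,R,t=cam(n); print(n,f,-R.T@t,R[2])
    for q in("probe","rest","chamber","cover_face","port"):
        try:
            for r in robot.trace(q,n)[:2]:
                C=cloud(n,d,r["mask"]); print(n,q,round(r["p"],2),r["extent"],np.percentile(C,[2,50,98],axis=0).round().tolist())
        except Exception as e: print(q,e)
E
```

```text
[224.12415115 528.96051004 213.10702263] [-2.02142726e-04  1.99067894e-01  9.79985291e-01 -8.72976989e-04] 91.16538730305213
scene 481.14079410488023 [  65.14688494 -890.94153889 1046.75782913] [ 0.36265599  0.62536164 -0.69094389]
scene probe 0.83 [255.9, 149.9, 277.1, 200.9] [[432.0, 89.0, 41.0], [451.0, 104.0, 152.0], [480.0, 130.0, 218.0]]
scene rest 0.65 [252.6, 173.4, 292.9, 221.0] [[418.0, 75.0, 4.0], [469.0, 111.0, 12.0], [522.0, 153.0, 117.0]]
scene chamber 0.76 [308.1, 227.1, 355.7, 285.0] [[446.0, -229.0, 8.0], [486.0, -193.0, 79.0], [551.0, -132.0, 91.0]]
scene port 0.82 [306.1, 228.5, 354.1, 279.8] [[446.0, -229.0, 12.0], [486.0, -193.0, 79.0], [549.0, -136.0, 88.0]]
top 394.8800550163694 [ 404.19352747  -35.38355825 1019.35188386] [ 1.71003921e-01  2.52012933e-04 -9.85270316e-01]
top probe 0.95 [241.0, 224.5, 269.4, 253.4] [[431.0, 92.0, 120.0], [454.0, 109.0, 176.0], [480.0, 130.0, 217.0]]
top rest 0.89 [245.4, 214.4, 281.6, 262.6] [[416.0, 78.0, -0.0], [477.0, 104.0, 10.0], [523.0, 162.0, 116.0]]
top chamber 0.73 [358.5, 198.2, 400.6, 246.7] [[447.0, -219.0, 11.0], [499.0, -172.0, 79.0], [551.0, -128.0, 89.0]]
top port 0.89 [359.2, 197.6, 402.1, 247.4] [[449.0, -220.0, 11.0], [499.0, -173.0, 79.0], [551.0, -128.0, 89.0]]
```

```bash
python3 - <<'E'
from h import *
a=cv2.imread("pics/top0.png"); b=cv2.imread("pics/scene0.png")
L=cv2.resize(a[190:275,230:290],None,fx=6,fy=6,interpolation=2); M=cv2.resize(a[190:275,350:410],None,fx=6,fy=6,interpolation=2)
cv2.imwrite("pics/c1.png",np.hstack([L,M])); cv2.imwrite("pics/s1.png",np.vstack([a[100:400],b[100:400]]))
d=np.load("top0.npz")["d"]
v,u=np.mgrid[180:280,220:420]; X=at_depth("top",np.c_[u.ravel(),v.ravel()],d[v,u].ravel())
def rect(X):
    r=cv2.minAreaRect(X[:,:2].astype(np.float32)); return r,len(X)
def near(c,r):return np.hypot(*(X[:,:2]-c).T)<r
g=X[(X[:,2]>195)&near([455,109],45)]; print("grip",rect(g),g[:,2].mean())
k=X[(X[:,2]>108)&(X[:,2]<142)&near([455,109],45)]; print("collar",rect(k),k.mean(0))
f=X[(X[:,2]>5)&(X[:,2]<15)&near([470,110],90)]; print("foot",rect(f))
c=X[(X[:,2]>70)&(X[:,2]<100)&near([500,-172],90)]; print("chamber",rect(c),c.mean(0))
st=X[(X[:,2]>85)&(X[:,2]<100)&near([500,-172],90)]; print(st.round().tolist())
E
```

```text
grip (((455.50732421875, 116.62260437011719), (34.97609329223633, 26.28629493713379), 27.38204002380371), 232) 213.57689809476676
collar (((457.37139892578125, 113.41690826416016), (59.546348571777344, 69.95313262939453), 66.39099884033203), 407) [455.79042088 108.56955509 119.55982657]
foot (((482.6734924316406, 119.50175476074219), (141.87855529785156, 91.29387664794922), 0.8228028416633606), 595)
chamber (((502.33612060546875, -176.26980590820312), (104.14961242675781, 92.27420806884766), 5.204458236694336), 1650) [ 501.49348021 -175.41598866   80.01157292]
[[534.0, -145.0, 86.0], [533.0, -152.0, 85.0], [531.0, -143.0, 86.0], [530.0, -145.0, 90.0], [531.0, -147.0, 89.0], [530.0, -149.0, 90.0], [531.0, -152.0, 87.0], [528.0, -142.0, 92.0], [528.0, -144.0, 95.0], [528.0, -147.0, 91.0], [528.0, -150.0, 88.0], [528.0, -151.0, 94.0], [526.0, -142.0, 91.0], [526.0, -144.0, 91.0], [526.0, -147.0, 89.0], [525.0, -149.0, 92.0], [526.0, -152.0, 91.0], [526.0, -154.0, 91.0], [526.0, -157.0, 85.0], [524.0, -140.0, 86.0], [523.0, -142.0, 90.0], [523.0, -144.0, 91.0], [523.0, -147.0, 92.0], [52
[... 331 characters left out ...]
.0, 88.0], [478.0, -155.0, 90.0], [478.0, -157.0, 89.0], [476.0, -146.0, 85.0], [476.0, -147.0, 92.0], [476.0, -149.0, 95.0], [476.0, -152.0, 93.0], [476.0, -154.0, 92.0], [476.0, -157.0, 88.0], [476.0, -160.0, 85.0], [475.0, -202.0, 85.0], [474.0, -147.0, 91.0], [474.0, -150.0, 88.0], [474.0, -152.0, 88.0], [473.0, -154.0, 90.0], [473.0, -157.0, 91.0], [473.0, -159.0, 90.0], [472.0, -145.0, 85.0], [471.0, -147.0, 93.0], [471.0, -149.0, 91.0], [471.0, -152.0, 90.0], [471.0, -154.0, 91.0], [471.0, -156.0, 92.0], [471.0, -160.0, 85.0], [469.0, -148.0, 86.0], [469.0, -150.0, 88.0], [469.0, -152.0, 91.0], [469.0, -154.0, 91.0], [469.0, -157.0, 88.0], [467.0, -148.0, 86.0], [467.0, -150.0, 87.0]]
```

View pics/c1.png

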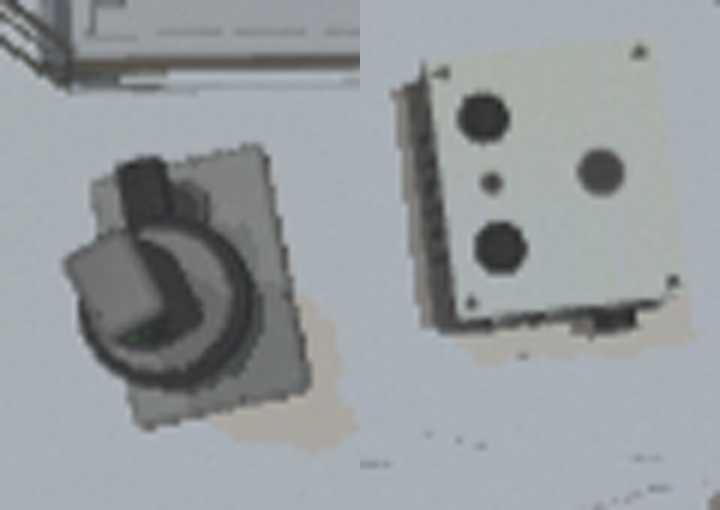

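View pics/s1.png

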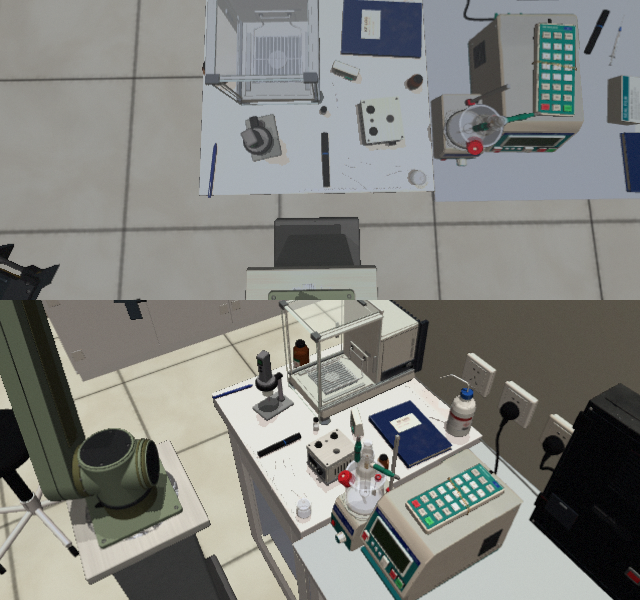

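The crop shows the probe in its ring (pinch block at about crop (115,285)). The port is alone on the chamber's right side at crop (600,172), which is full-image (390,218.7). The vent and stoppers are on the left, and the display is at the bottom.

```bash
python3 - <<'E'
from h import *
print("port top cam", at_z("top",[[390,218.7]],80).round(1), "vent",at_z("top",[[371.9,220.3]],80).round(1))
T=np.load("top0.npz"); d=T["d"]; S=np.load("scene0.npz")
# port refine: dark blob in both
th=np.radians(5.2); c=np.array([502.3,-176.3]); P=np.r_[c+[18*np.sin(th),-18*np.cos(th)],80]
print("port model",P.round(1))
for n,D in(("top",T),("scene",S)):
    u,v=proj(n,P)[0]; g=cv2.cvtColor(D["p"],cv2.COLOR_RGB2GRAY).astype(float)
    u0,v0=int(round(u)),int(round(v)); w=g[v0-7:v0+8,u0-7:u0+8]; vv,uu=np.mgrid[v0-7:v0+8,u0-7:u0+8]
    W=np.clip(np.median(w)-15-w,0,None); print(n,(u,v),"dark",(W*uu).sum()/W.sum(),(W*vv).sum()/W.sum(), at_z(n,[[(W*uu).sum()/W.sum(),(W*vv).sum()/W.sum()]],80).round(1))
# probe checks: grip top corners & ring
v,u=np.mgrid[0:400,0:640]
for n,D in(("top",T),("scene",S)):
    X=at_depth(n,np.c_[u.ravel(),v.ravel()],D["d"].ravel()); X=X[D["d"].ravel()>0]
    g=X[(X[:,2]>211)&(X[:,2]<222)&(np.hypot(*(X[:,:2]-[455,112]).T)<45)]; print(n,"grip top",cv2.minAreaRect(g[:,:2].astype(np.float32)),g.mean(0).round(1))
    r=X[(X[:,2]>108)&(X[:,2]<135)&(np.hypot(*(X[:,:2]-[455,112]).T)<50)]
    print(n,"collar/ring bounds",np.percentile(r,[1,99],axis=0).round(),)
    for nm,ct in(("rest",(455,114)),("port",P[:2]),("mid",(480,-40))):
        q=X[(np.hypot(*(X[:,:2]-np.array(ct)).T)<130)&(X[:,2]>150)]
        h=np.hypot(*(q[:,:2]-np.array(ct)).T)
        print(n,nm,len(q),[(lo,int(((h>=lo)&(h<lo+20)).sum()), q[(h>=lo)&(h<lo+20)].mean(0).round().tolist() if ((h>=lo)&(h<lo+20)).any() else 0) for lo in range(40,130,20)])
E
```

```text
port top cam [[ 502.9 -194.9   80. ]] vent [[ 499.8 -151.6   80. ]]
port model [ 503.9 -194.2   80. ]
top (np.float64(389.70035599132154), np.float64(218.2741260625204)) dark 389.714210387556 218.20195096229898 [[ 504.1 -194.3   80. ]]
scene (np.float64(335.29483483219366), np.float64(250.02262100968954)) dark 336.0480404551201 250.9295195954488 [[ 504.  -197.9   80. ]]
top grip top ((456.1727600097656, 116.84349060058594), (33.17552947998047, 25.269840240478516), 25.817150115966797) [456.  116.4 214.9]
top collar/ring bounds [[424.  85. 110.]
 [502. 146. 130.]]
top rest 1573 [(40, 0, 0), (60, 0, 0), (80, 47, [552.0, 112.0, 315.0]), (100, 773, [560.0, 122.0, 308.0]), (120, 462, [572.0, 106.0, 311.0])]
top port 64 [(40, 0, 0), (60, 0, 0), (80, 0, 0), (100, 0, 0), (120, 64, [481.0, -321.0, 176.0])]
top mid 1195 [(40, 0, 0), (60, 97, [551.0, -16.0, 309.0]), (80, 289, [563.0, -5.0, 310.0]), (100, 495, [575.0, 11.0, 317.0]), (120, 314, [585.0, 21.0, 317.0])]
scene grip top ((456.0362854003906, 112.44189453125), (35.17778015136719, 22.890216827392578), 23.36635971069336) [455.1 111.5 215.8]
scene collar/ring bounds [[425.  80. 109.]
 [501. 134. 134.]]
scene rest 770 [(40, 0, 0), (60, 0, 0), (80, 15, [551.0, 117.0, 317.0]), (100, 310, [559.0, 135.0, 287.0]), (120, 147, [569.0, 115.0, 291.0])]
scene port 0 [(40, 0, 0), (60, 0, 0), (80, 0, 0), (100, 0, 0), (120, 0, 0)]
scene mid 620 [(40, 0, 0), (60, 125, [552.0, -23.0, 271.0]), (80, 212, [564.0, -14.0, 274.0]), (100, 178, [577.0, 5.0, 317.0]), (120, 105, [587.0, 16.0, 318.0])]
```

```bash
cat >> h.py <<'E'
from scipy.spatial.transform import Rotation as Ro
def go(target,yaw_y=None):
    s=robot.sense(); w,x,y,z=s["ee_rot"]; R=Ro.from_quat([x,y,z,w]).as_matrix()
    cur=np.degrees(np.arctan2(R[1,1],R[0,1])); p=np.array(s["eef_pos"])
    d=R.T@(np.array(target)-p); sp=0 if yaw_y is None else -((yaw_y-cur+180)%360-180)
    print("t",round(s["time_s"],2),"pos",p.round(1),"yawY",round(cur,1),"tilt",np.degrees(np.arccos(-R[2,2])).round(2),"shift",d.round(1),"spin",round(sp,1),"w",round(s["gripper_width"],1),"F",np.round(s["contact_force"],1),"gf",round(s["grasp_force"],1),"q",np.round(s["joint_positions"],2))
    return R
E
python3 -c "
from h import *
go([456,114.6,300],-63.6)"
```

```text
t 0.6 pos [224.3 529.4 214. ] yawY 67.0 tilt 0.01 shift [-375.2 -291.6  -86.1] spin 130.6 w 90.7 F [ 0.4 -0.3  0.2] gf 0.0 q [ 1.15  0.32  1.56  0.    1.26 -0.02]
```

Request:
{"name": "carry_out", "arguments": {"rows": [[[-30,-23,-40,10],[-75,-58,-70,20],[-120,-93,-86,30],[-165,-128,-86,40],[-210,-163,-86,50],[-255,-198,-86,60],[-300,-233,-86,70],[-345,-268,-86,80]]]}}

```text
time_s: 1.6
eef_pos: [438.1, 146.4, 300.3]
ee_rot: [0.0, 0.784, 0.621, 0.001]
contact_force: [0.7, 0.6, -0.5]
gripper_width: 91.5
grasp_force: 0.0
```

```bash
python3 -c "
from h import *
go([456,114.6,300],-63.6)"
```

```text
t 1.6 pos [438.1 146.4 300.3] yawY -13.3 tilt 0.06 shift [-26.8  24.7   0.3] spin 50.3 w 91.5 F [ 0.7  0.6 -0.5] gf 0.0 q [0.3  0.09 1.64 0.   1.4  0.53]
```

Request:
{"name": "carry_out", "arguments": {"rows": [[[-15,12,0,10],[-27,25,0,20],[-27,25,0,30],[-27,25,0,40],[-27,25,0,50.3],[-27,25,20,50.3],[-27,25,50,50.3],[-27,25,60,50.3]]]}}

```text
time_s: 2.6
eef_pos: [454.8, 115.9, 238.6]
ee_rot: [-0.0, 0.973, 0.231, -0.001]
contact_force: [0.0, 0.8, 0.2]
gripper_width: 91.3
grasp_force: 0.0
```

```bash
python3 - <<'E'
from h import *
go([456,114.6,167],-63.6)
p,d=robot.snapshot("scene"); cv2.imwrite("pics/s2.png",cv2.resize(p[110:230,200:340,::-1],None,fx=5,fy=5,interpolation=2))
E
```

```text
t 2.6 pos [454.8 115.9 238.6] yawY -63.3 tilt 0.16 shift [ 0.7  1.8 71.5] spin 0.3 w 91.3 F [0.  0.8 0.2] gf 0.0 q [0.23 0.14 1.75 0.   1.26 1.33]
```

View pics/s2.png

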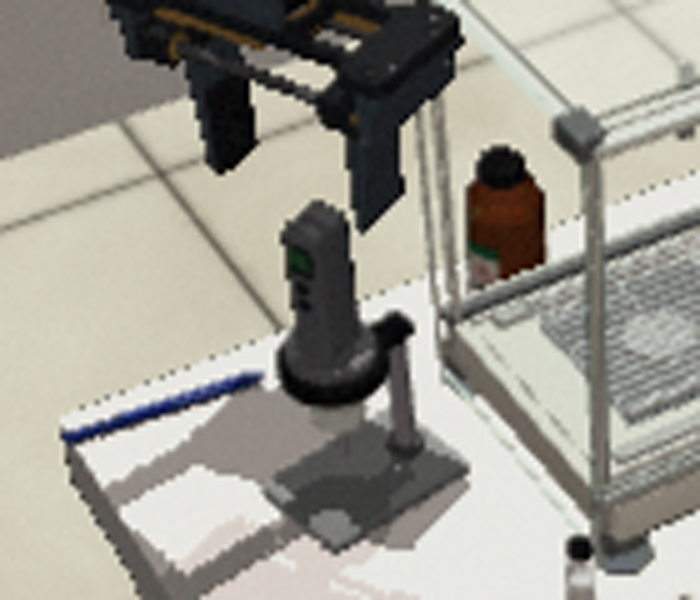

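The open fingers (tips at about (230,165) and (370,225) in the crop) straddle the block at (320,210), clear of the balance. I'll descend and close.

Request:
{"name": "carry_out", "arguments": {"rows": [[[0.7,1.5,30,0],[0.7,1.5,60,0],[0.7,1.5,71,0],[0.7,1.5,71,0]]]}}

```text
time_s: 3.15
eef_pos: [457.4, 115.2, 169.3]
ee_rot: [-0.0, 0.973, 0.231, 0.0]
contact_force: [-0.6, 0.4, 0.4]
gripper_width: 91.2
grasp_force: 0.0
```

Request:
{"name": "carry_out", "arguments": {"rows": [[[0,0,0,0],[0,0,0,0],[0,0,0,0],[0,0,0,0]]], "gripper": -0.2}}

```text
time_s: 3.65
eef_pos: [457.2, 115.2, 169.2]
ee_rot: [-0.0, 0.973, 0.231, 0.0]
contact_force: [-0.2, -0.5, 0.2]
gripper_width: 54.0
grasp_force: 0.0
```

```bash
python3 - <<'E'
from h import *
go([456,114.6,167],-63.6)
p,d=robot.snapshot("top"); g=robot.sense(); r=robot.trace("probe","top")
p2,d2=robot.snapshot("scene")
c=cv2.resize(p2[110:230,200:340,::-1],None,fx=5,fy=5,interpolation=2); cv2.imwrite("pics/s3.png",c)
E
```

```text
t 3.65 pos [457.2 115.2 169.2] yawY -63.3 tilt 0.03 shift [-1.3 -0.   2.2] spin 0.3 w 54.0 F [-0.2 -0.5  0.2] gf 0.0 q [0.22 0.19 1.86 0.   1.09 1.33]
```

View pics/s3.png

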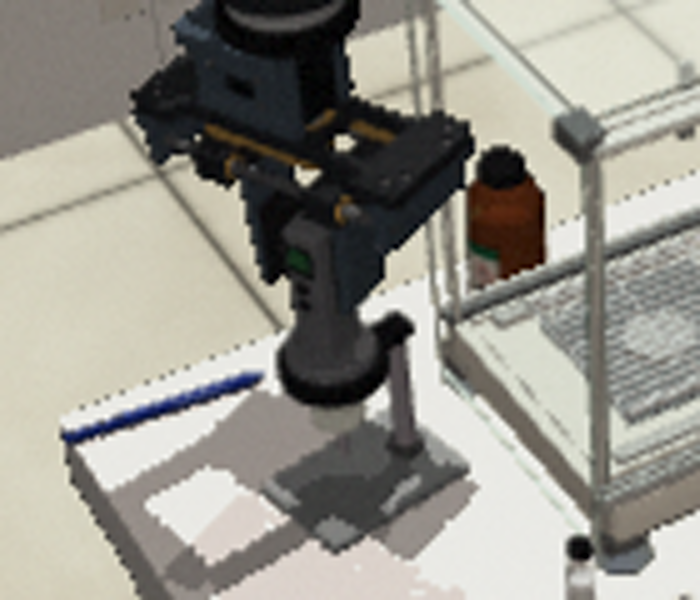

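Fingers sit either side of the block, still closing. I'll now close fully.

Request:
{"name": "carry_out", "arguments": {"rows": [[[0,0,0,0],[0,0,0,0],[0,0,0,0]]], "gripper": -1}}

```text
time_s: 4.18
eef_pos: [457.0, 115.2, 168.9]
ee_rot: [-0.0, 0.973, 0.231, 0.0]
contact_force: [0.6, 0.4, -0.1]
gripper_width: 25.9
grasp_force: 30.0
```

Request:
{"name": "carry_out", "arguments": {"rows": [[[0,0,0,0],[0,0,0,0]]]}}

```text
time_s: 4.42
eef_pos: [457.0, 115.3, 168.9]
ee_rot: [-0.0, 0.973, 0.231, 0.0]
contact_force: [-0.0, 0.3, -0.4]
gripper_width: 26.0
grasp_force: 30.0
```

```bash
python3 - <<'E'
from h import *
go([456,114.6,167],-63.6)
print(robot.sense()["ft_torque"])
E
```

```text
t 4.42 pos [457.  115.3 168.9] yawY -63.3 tilt 0.02 shift [-1.2  0.1  1.9] spin 0.3 w 26.0 F [-0.   0.3 -0.4] gf 30.0 q [0.22 0.19 1.86 0.   1.09 1.33]
[ 0.126727    0.12586031 -0.00600934]
```

Request:
{"name": "carry_out", "arguments": {"rows": [[[0,0,-3,0],[0,0,-10,0],[0,0,-20,0],[0,0,-35,0],[0,0,-55,0],[0,0,-75,0],[0,0,-95,0],[0,0,-110,0]]]}}

```text
time_s: 5.42
eef_pos: [457.3, 115.2, 280.8]
ee_rot: [-0.0, 0.973, 0.231, 0.001]
contact_force: [-0.3, -0.0, -1.6]
gripper_width: 25.9
grasp_force: 30.0
```

```bash
python3 - <<'E'
from h import *
go([504,-196,278])
p,d=robot.snapshot("scene"); c=cv2.resize(p[80:230,190:340,::-1],None,fx=4,fy=4,interpolation=2); cv2.imwrite("pics/s4.png",c)
E
```

```text
t 5.42 pos [457.3 115.2 280.8] yawY -63.3 tilt 0.11 shift [-98.3 298.9   2.7] spin 0 w 25.9 F [-0.3 -0.  -1.6] gf 30.0 q [0.22 0.12 1.67 0.   1.36 1.33]
```

View pics/s4.png

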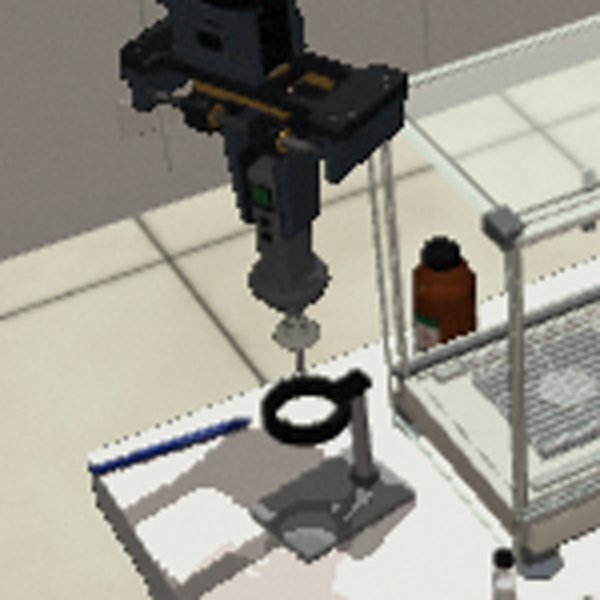

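The probe is free: the tip at crop (300,375) clears the empty ring at (305,410), and the cover disc at (296,333) is visible. I'll carry it across.

Request:
{"name": "carry_out", "arguments": {"rows": [[[-6,18,-8,0],[-18,54,-8,0],[-32,96,-8,0],[-46,140,-8,0],[-60,184,-8,0],[-74,226,-8,0],[-86,262,-8,0],[-94,286,-6,0]]]}}

```text
time_s: 6.48
eef_pos: [501.7, -184.4, 284.7]
ee_rot: [-0.0, 0.973, 0.23, -0.0]
contact_force: [-0.1, 0.1, -1.3]
gripper_width: 26.3
grasp_force: 30.0
```

Request:
{"name": "carry_out", "arguments": {"rows": [[[-3,9,0,0],[-4,12,0,0],[-4,12,0,0]]]}}

```text
time_s: 6.85
eef_pos: [503.5, -194.3, 285.0]
ee_rot: [-0.0, 0.973, 0.232, 0.0]
contact_force: [-1.1, -0.1, -2.1]
gripper_width: 26.1
grasp_force: 30.0
```

```bash
python3 - <<'E'
from h import *
go([504,-196,278])
for n in("scene","top"):
    p,d=robot.snapshot(n); np.savez(n+"5.npz",p=p,d=d)
    u,v=proj(n,[504,-196,130])[0].astype(int); print(n,u,v,"crop origin",u-40,v-50)
    c=cv2.resize(p[v-50:v+50,u-40:u+40,::-1],None,fx=5,fy=5,interpolation=2); globals()[n]=c
cv2.imwrite("pics/s5.png",np.hstack([scene,top]))
E
```

```text
t 6.85 pos [ 503.5 -194.3  285. ] yawY -63.2 tilt 0.03 shift [-0.3  1.7  7. ] spin 0 w 26.1 F [-1.1 -0.1 -2.1] gf 30.0 q [-0.39  0.23  1.52  0.    1.4   0.71]
scene 335 237 crop origin 295 187
top 394 215 crop origin 354 165
```

View pics/s5.png

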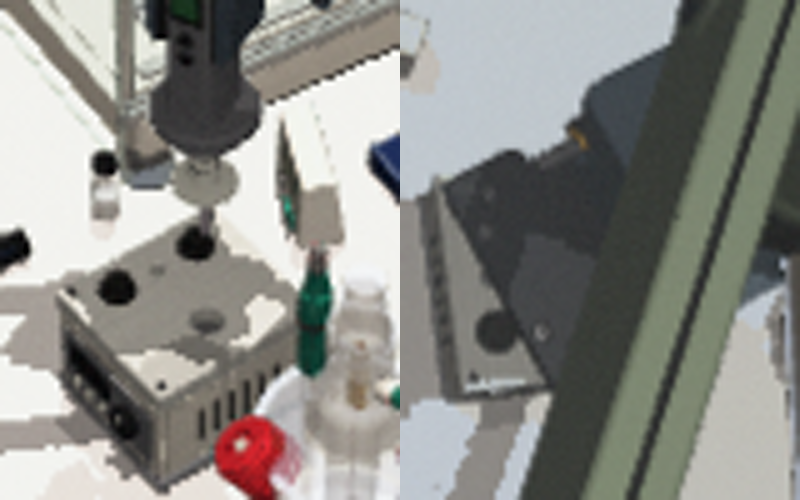

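The scene crop shows the stem tip at px (336.4,233.4) above the port at px (336.8,251). The top view is blocked by the arm. I'll measure the probe relative to the port in the scene camera.

```bash
python3 - <<'E'
from h import *
D=np.load("scene5.npz"); g=cv2.cvtColor(D["p"],cv2.COLOR_RGB2GRAY).astype(float); d=D["d"]
print("stem rows"); 
for r in range(226,240): print(r,g[r,328:346].astype(int).tolist(), d[r,334:339].astype(int).tolist())
print("port rows")
for r in range(246,257): print(r,g[r,328:347].astype(int).tolist())
# model projections: probe axis at TCP xy
x,y,z0=503.5,-194.3,231.1
for dx,dy in((0,0),(-.9,-.6)):
    P=[[x+dx,y+dy,z0-h] for h in(0,50,85)]; print("axis origin/cover/tip px",proj("scene",P).round(2).tolist())
m=(d>0); v,u=np.nonzero(m); X=at_depth("scene",np.c_[u,v],d[v,u])
k=(np.hypot(X[:,0]-503,X[:,1]+195)<45)
for nm,a,b in(("collar",225,250),("cover",178,192),):
    s=X[k&(X[:,2]>a)&(X[:,2]<b)]; print(nm,len(s),np.percentile(s,[2,50,98],axis=0).round(1).tolist())
E
```

```text
stem rows
226 [242, 239, 192, 130, 131, 135, 134, 134, 136, 137, 134, 132, 131, 205, 239, 242, 242, 243] [1180, 1178, 1174, 1178, 1176]
227 [242, 242, 240, 220, 167, 135, 130, 133, 135, 133, 131, 182, 186, 237, 242, 242, 242, 242] [1181, 1176, 1174, 1178, 1175]
228 [243, 243, 243, 241, 238, 220, 180, 125, 113, 131, 226, 238, 239, 242, 242, 242, 242, 242] [1429, 1180, 1202, 1318, 1430]
229 [242, 242, 242, 242, 243, 241, 196, 106, 85, 95, 221, 239, 242, 242, 243, 242, 243, 242] [1325, 1202, 1201, 1313, 1317]
230 [242, 242, 243, 243, 218, 169, 134, 93, 83, 84, 221, 230, 239, 242, 242, 242, 242, 242] [1315, 1202, 1205, 1312, 1316]
231 [242, 243, 220, 173, 151, 135, 120, 95, 84, 121, 220, 227, 228, 238, 242, 243, 242, 242] [1312, 1205, 1211, 1309, 1312]
232 [216, 174, 149, 136, 91, 55, 53, 84, 83, 132, 153, 219, 226, 228, 238, 241, 242, 243] [1289, 1211, 1213, 1303, 1297]
233 [157, 136, 133, 109, 44, 20, 19, 67, 74, 128, 133, 218, 227, 228, 230, 238, 242, 242] [1289, 1210, 1207, 1309, 1304]
234 [141, 138, 112, 50, 19, 20, 16, 28, 29, 77, 127, 220, 227, 226, 224, 227, 238, 242] [1292, 1286
[... 1329 characters left out ...]
8, 139, 141, 138, 116, 79, 74, 93, 110, 134, 140, 140, 139, 140, 141, 225, 229]
254 [142, 141, 141, 115, 113, 110, 106, 98, 129, 135, 137, 139, 138, 142, 141, 217, 221, 227, 229]
255 [141, 112, 114, 104, 102, 102, 104, 103, 107, 111, 137, 138, 141, 214, 220, 228, 229, 230, 163]
256 [111, 107, 104, 102, 102, 103, 104, 104, 102, 104, 106, 109, 136, 156, 160, 159, 182, 146, 107]
axis origin/cover/tip px [[335.18, 209.2], [335.18, 223.53], [335.18, 233.07]]
axis origin/cover/tip px [[335.0, 209.49], [335.0, 223.81], [335.0, 233.36]]
collar 228 [[476.8, -222.7, 231.5], [492.8, -208.4, 240.2], [527.0, -175.9, 249.2]]
cover 86 [[486.9, -212.2, 183.4], [499.1, -201.1, 187.3], [518.1, -181.0, 191.5]]
```

```bash
python3 - <<'E'
from h import *
a=at_z("scene",[[335.95,250.8]],80)[0]; b=at_z("scene",[[335.92,232.9]],146.1)[0]
print("port",a.round(1),"stem",b.round(1),"move",(a-b).round(1))
t=np.array([503.5,-194.3,285])+np.r_[(a-b)[:2],0]; go(t)
go([504.9,-195.5,285])
E
```

```text
port [ 504.  -197.4   80. ] stem [ 505.4 -194.8  146.1] move [ -1.4  -2.6 -66.1]
t 6.95 pos [ 503.5 -194.2  285.1] yawY -63.2 tilt 0.02 shift [-2.5  1.7  0.1] spin 0 w 26.0 F [ 0.2  0.4 -1.3] gf 30.0 q [-0.39  0.23  1.52  0.    1.4   0.71]
t 6.95 pos [ 503.5 -194.2  285.1] yawY -63.2 tilt 0.02 shift [0.6 1.8 0.1] spin 0 w 26.0 F [ 0.2  0.4 -1.3] gf 30.0 q [-0.39  0.23  1.52  0.    1.4   0.71]
```

Request:
{"name": "carry_out", "arguments": {"rows": [[[-0.6,1.7,10,0],[-0.6,1.7,22,0],[-0.6,1.7,34,0],[-0.6,1.7,44,0],[-0.6,1.7,51,0],[-0.6,1.7,54,0],[-0.6,1.7,54,0]]]}}

```text
time_s: 7.82
eef_pos: [503.9, -196.9, 230.9]
ee_rot: [-0.0, 0.973, 0.231, 0.0]
contact_force: [0.3, -1.1, -1.6]
gripper_width: 26.0
grasp_force: 30.0
```

```bash
python3 - <<'E'
from h import *
go([504,-196,231])
p,d=robot.snapshot("scene"); np.savez("scene6.npz",p=p,d=d)
g=cv2.cvtColor(p,cv2.COLOR_RGB2GRAY)
for r in range(240,257): print(r,g[r,328:346].tolist())
cv2.imwrite("pics/s6.png",cv2.resize(p[215:265,305:365,::-1],None,fx=12,fy=12,interpolation=0))
E
```

```text
t 7.83 pos [ 503.9 -196.9  230.9] yawY -63.3 tilt 0.01 shift [ 0.5 -0.8 -0.1] spin 0 w 26.0 F [ 0.3 -1.1 -1.6] gf 30.0 q [-0.39  0.26  1.61  0.    1.27  0.71]
240 [133, 139, 125, 134, 135, 134, 133, 135, 134, 136, 136, 135, 136, 136, 125, 136, 139, 157]
241 [135, 140, 135, 126, 134, 139, 139, 135, 135, 141, 134, 136, 136, 128, 135, 138, 139, 136]
242 [138, 142, 142, 137, 133, 132, 133, 137, 139, 138, 137, 136, 132, 134, 139, 140, 139, 141]
243 [140, 143, 140, 138, 140, 137, 139, 123, 123, 122, 134, 141, 138, 139, 140, 140, 142, 141]
244 [143, 140, 141, 141, 141, 143, 139, 100, 95, 95, 134, 143, 141, 143, 141, 138, 140, 141]
245 [144, 143, 141, 143, 141, 143, 140, 100, 92, 92, 138, 141, 143, 144, 144, 141, 139, 141]
246 [143, 144, 145, 141, 144, 143, 142, 100, 89, 90, 137, 142, 140, 145, 142, 141, 141, 140]
247 [144, 141, 143, 142, 143, 140, 139, 111, 92, 91, 139, 144, 140, 143, 140, 141, 144, 141]
248 [142, 142, 145, 144, 142, 142, 139, 129, 99, 120, 140, 141, 140, 141, 143, 143, 144, 142]
249 [144, 143, 144, 143, 142, 121, 108, 110, 105, 106, 109, 132, 143, 143, 141, 143, 142, 141]
250 [142, 141, 142, 146, 138, 102, 102, 105, 106, 103, 100, 110, 143, 142, 142, 142, 141, 141]
251 [144, 143, 146, 118, 104, 97, 85, 78, 76, 77, 85, 88, 136, 141, 143, 142, 142, 141]
252 [144, 116, 114, 109, 101, 94, 67, 59, 62, 63, 64, 82, 107, 139, 141, 139, 141, 147]
253 [114, 105, 106, 108, 107, 108, 92, 71, 69, 78, 84, 99, 106, 109, 137, 143, 142, 141]
254 [104, 107, 108, 107, 108, 107, 104, 100, 98, 103, 101, 106, 104, 106, 111, 110, 138, 142]
255 [105, 109, 107, 110, 106, 108, 104, 106, 106, 104, 104, 102, 103, 104, 102, 105, 136, 142]
256 [107, 111, 107, 107, 104, 105, 105, 106, 102, 107, 102, 105, 103, 101, 104, 188, 162, 123]
```

View pics/s6.png

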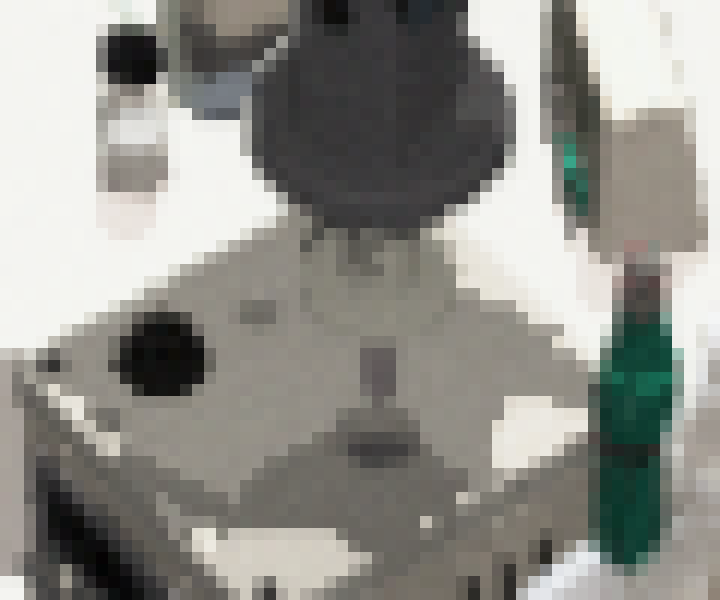

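In the close view, the stem (column 336.05, tip centre at row 247.5, z about 92) projects to row 250.8 at plate height. The port centre is (335.95,250.8), so it is well centred. I'll lower it to just above cover contact.

Request:
{"name": "carry_out", "arguments": {"rows": [[[0.3,0,3,0],[0.3,0,9,0],[0.3,0,16,0],[0.3,0,24,0],[0.3,0,32,0],[0.3,0,39,0],[0.3,0,43,0],[0.3,0,43,0]]]}}

```text
time_s: 8.88
eef_pos: [504.0, -196.7, 187.6]
ee_rot: [-0.0, 0.973, 0.231, -0.0]
contact_force: [0.1, -0.0, -2.0]
gripper_width: 26.0
grasp_force: 30.0
```

```bash
cat > avg.py <<'E'
from h import *
L=[]
for i in range(8):
    p,d=robot.snapshot("scene"); s=robot.sense(); L.append(np.r_[s["eef_pos"],s["contact_force"],s["ft_torque"]])
print(np.mean(L,0).round(2), s["time_s"],s["gripper_width"])
np.savez("last.npz",p=p,d=d)
E
python3 avg.py
```

```text
[ 5.0424e+02 -1.9680e+02  1.8816e+02 -8.0000e-02 -3.2000e-01 -1.7100e+00
 -8.0000e-02  1.6000e-01 -1.0000e-02] 9.275 26.439455649827746
```

Request:
{"name": "carry_out", "arguments": {"rows": [[[0,0,1,0],[0,0,2,0],[0,0,2.8,0],[0,0,3.6,0],[0,0,4.4,0],[0,0,5.2,0],[0,0,6,0],[0,0,6,0]]]}}

```text
time_s: 10.28
eef_pos: [504.1, -196.7, 181.9]
ee_rot: [-0.0, 0.973, 0.231, 0.0]
contact_force: [-1.0, -0.2, -0.1]
gripper_width: 25.7
grasp_force: 30.0
```

```bash
python3 avg.py
```

```text
[ 5.0409e+02 -1.9674e+02  1.8195e+02 -2.8000e-01 -4.0000e-02 -8.3000e-01
 -3.0000e-02  2.0000e-01 -1.0000e-02] 10.675 25.840184345096205
```

Contact came where predicted (about +1 N). I'll push on 10 mm, slowly.

Request:
{"name": "carry_out", "arguments": {"rows": [[[0,0,1,0],[0,0,2.5,0],[0,0,4,0],[0,0,5.5,0],[0,0,7,0],[0,0,8.5,0],[0,0,9.5,0],[0,0,10,0]]]}}

```text
time_s: 11.68
eef_pos: [504.1, -196.7, 171.9]
ee_rot: [-0.0, 0.973, 0.231, 0.0]
contact_force: [-0.0, 0.7, -0.2]
gripper_width: 25.7
grasp_force: 30.0
```

Request:
{"name": "carry_out", "arguments": {"rows": [[[0,0,0,0],[0,0,0,0]]]}}

```text
time_s: 11.92
eef_pos: [504.1, -196.7, 172.0]
ee_rot: [-0.0, 0.973, 0.231, 0.0]
contact_force: [-0.2, 0.3, 0.4]
gripper_width: 26.0
grasp_force: 30.0
```

```bash
python3 avg.py; python3 - <<'E'
from h import *
go([504,-196.7,171.9])
p=np.load("last.npz")["p"]; cv2.imwrite("pics/s7.png",cv2.resize(p[210:270,300:370,::-1],None,fx=10,fy=10,interpolation=2))
c=proj("scene",[[504,-196.7,z] for z in (118,108,86,80)]);print(c.round(1).tolist())
E
```

```text
[ 5.0410e+02 -1.9673e+02  1.7196e+02 -3.2000e-01  5.4000e-01 -1.2000e-01
  2.0000e-02  2.5000e-01  1.0000e-02] 12.325 26.00468105793134
t 12.32 pos [ 504.1 -196.7  171.9] yawY -63.3 tilt 0.01 shift [-0.1 -0.1  0. ] spin 0 w 26.0 F [-0.5  1.  -0.3] gf 30.0 q [-0.39  0.3   1.71  0.    1.14  0.71]
[[335.8, 241.0], [335.8, 243.6], [335.8, 249.1], [335.8, 250.6]]
```

View pics/s7.png

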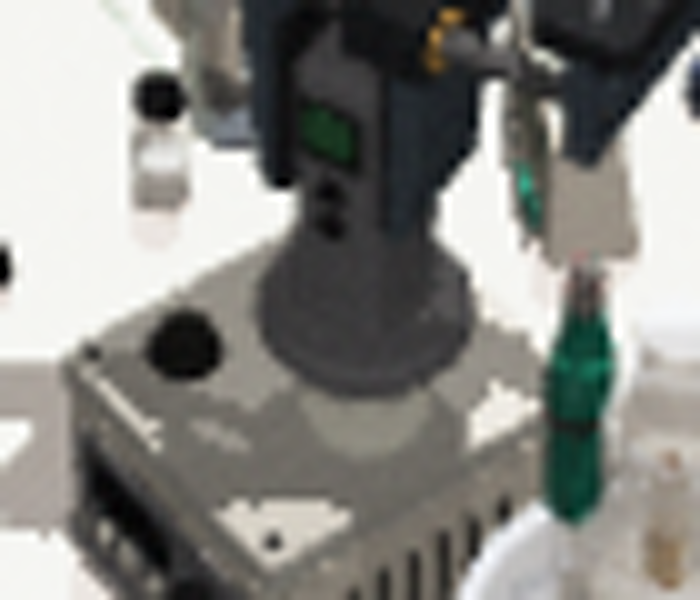

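The cover disc lies flat over the port (px 336.5,251) with the probe upright. Height and force both match about 12 mm of travel. I'm handing in.

```bash
python3 -c "
from bench import robot
print(robot.hand_in())"
```

```text
the job is handed in; nothing more can be done
None
```

I handed the job in at about 12 s: the probe is held upright and still with its stem centred in the port to within about 1.5 mm and no contact seen, and the cover is pushed up about 12 mm, judged from arm height and spring force because the black band was hidden from view.

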